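# Put the water filter into bypass for a cartridge change

## Robot

A 7-joint arm with a two-finger parallel gripper is mounted at the origin on a cart in front of the work surface, level with it; the furniture and walls round the work are solid. World frame = base frame: x ahead of the robot, y to its left, z up, the work surface at z = 0. Lengths are in m, angles in rad, forces in N, time in s.
With the tool pointing down it reaches from about 0.4 to 0.875 m from the base axis. Payload 19.3 kg.
Tool frame: the origin (TCP) lies midway between the tips of the shut fingers; the grasp point (between the pads) lies 19 mm behind it; z points along the fingers, y is the line along which they close (so a half turn about z gives the same grasp; the last joint's range is limited). The gripper opens to 85 mm and grips with 20 to 120 N. Pads are 22 mm wide; open, the fingers measure 114 mm over their backs; the gripper's body (76 mm by 85 mm) begins 54 mm behind the grasp point. The pads swing forward as they close: fully open they stand 13 mm farther back than shut.
Start: joints at [-1.412, 0.521, -0.036, 1.599, 0.021, 1.021, -0.113], TCP at [0.142, 0.609, 0.231] pointing down, gripper open.
Joint ranges: [-2.91, 2.91], [-0.3, 2.13], [-1.5, 1.42], [0.17, 2.43], [-1.26, 4.41], [0.16, 1.93], [-2.52, 2.52]. Speed limits (rad/s): [1.89, 1.89, 2.39, 2.39, 3.01, 3.01, 3.01].

## Interface

Orientations are given as [roll, pitch, yaw] about the fixed x, y, z axes, in that order (R = Rz(yaw) Ry(pitch) Rx(roll)).
In Python, from workcell import telemetry, grab_frame, calibration, bot, outline_of, landmark_of gives the robot as it stands. The module is installed in compiled form; this text tells all that it offers.
- The arm moves only by the shell command python3 -m inch 'ROWS' [FORCE]. ROWS is JSON, a list of rows, each a list of 7 numbers: the shift along the tool's x, y, z in m, then the turn, a rotation vector about the tool's x, y, z in rad, then the closure, from 0 (fully open) to 1 (shut). A call has 1 to 5 rows; each row shifts and turns the commanded pose from where the row before left it, along the tool's axes as they then stand; what a row does not reach is not made up. A row lasts 1/10 s, in which the tool goes at most 50 mm and 8.59 degrees, less where a joint would pass 70% of its speed; a pose out of reach is approached as far as the arm can. A call is refused whole if a number of a shift passes 0.05 or a number of a turn 0.15, either way. A call with a gripper value outside its range is refused whole. The fingers move at their own pace and stop on an object; FORCE is the grip in N (left out, the last holds). Time passes only in rows, so rows that do not move let the fingers close. It gives the time, the measured TCP pose, the force, the opening and the grip force at its end, in the units of the state.
- telemetry.observe(): the state, without advancing time (a new reading comes with each control period).
- grab_frame(name): name is "scene" or "top" or "wrist"; returns the picture (400x640x3 uint8, red, green, blue); there is no depth.
- calibration(name): a dict with "fovy" (degrees; the focal length in pixels is half the picture's height over the tangent of half this angle, whatever the lens; pixels are square), "cx", "cy" (the principal point, pixels), "pose" (4x4, takes a point from camera to world coordinates). Camera axes: x right, y down, z forward; pixel columns grow to the right and rows downward; lengths in m; the calibration is good to about 2 mm. A picture is of the moment at which its call begins: read the wrist's pose just before it. calibration takes no time and is no camera call; for the wrist camera it gives the pose at the moment of the call.
- bot.job_done(): hands the job in; it is judged then, once.
Trained networks look in the newest picture that a camera, given by its name, has taken for a name from the list of things; names that differ only in an ending like _2 or _b are one class to them, and where a whole thing is asked for, a point or a joint stands for the part that bears it (a point fixed in the world has none). Each returns a list of dicts, best first, with "score" (0 to 1); they miss things now and then, are a little off and sometimes report something else, mostly with a low value. They report only what shows in the picture. A call takes as long as a camera call.
- outline_of(label, camera): "region" (400x640 bool, what is visible of it) and "rect" ([left, top, right, bottom] in pixels, round what is visible of it).
- landmark_of(label, camera): "xy" ([column, row] in pixels: a listed point, or the origin of a listed thing).
The state is a dict: "clock": time; "qpos": joint angles; "qd": joint speeds; "joint_efforts": joint torques, N m; "position": TCP position; "tool_rot": TCP orientation; "force": force on the tool from outside, world axes, zero at the start; "moment": the same for the moment, N m; "grip_width": finger opening in m; "finger_force": force on a finger pad.
Only numpy, scipy, OpenCV 4.12 (cv2) and the standard library are available. Lean on these libraries where they do the work, as an engineer would, in place of code of your own. Each camera call takes 0.05 s, during which the arm holds its last target. There are 200 camera calls.

## Task

The cartridge of the water filter on the packing table is due for changing, and the steam oven it feeds must not lose its water meanwhile. With a fingertip push the three valve levers round, each a full quarter turn to its stop, without gripping or forcing it: first open the bypass valve, then shut the inlet valve on the left, and last shut the outlet valve on the right. Leave the spare cartridge and the other things on the table where they are.

Things in the scene. Friction and masses are not known exactly. Their poses are not given: they have to be found in the camera images.
- filter_set: Water filter set, fixed: drip plate 272 x 460 mm with a pipe loop. Origin: plate centre at table height; x to the back, y left, z up. Sides: cartridge at the front (x = -90 mm, top at 81), bypass pipe along y at the back (x = +85), inlet pipe left and outlet pipe right (y = +180, -180), both along x. Lever along its pipe: open; across: shut.
- filter_set_loop (a point): Point on the set's origin axis at pipe height, 50 mm up. Pipes and valve bodies are under 70 mm (lever plates and stem nuts within 41 mm of the stems higher), so a fingertip at 84 to 92 mm can sweep beside any sleeve. Only the gauge, 42 mm wide at (+85, +180) mm in the set's frame, is taller: 115 mm.
- bypass_lever (a joint): Bypass lever, at the back; stem axis vertical at (+85, 0) mm in filter_set's frame. 0: shut, arm across its pipe, pointing to the set's -x (front); pi/2: fully open, arm along its pipe, pointing to -y (right). Opens anticlockwise from above. Starts at 0 to 0.12 rad. Solid stops at 0 and pi/2.
- inlet_lever (a joint): Inlet lever, on the left; stem axis vertical at (0, +180) mm in filter_set's frame. 0: open, arm along its pipe, pointing to the set's -x (front); pi/2: fully shut, arm across its pipe, pointing to +y (left, outward). Shuts clockwise from above. Starts at 0 to 0.15 rad. Solid stops at 0 and pi/2.
- outlet_lever (a joint): Outlet lever, on the right; stem axis vertical at (0, -180) mm in filter_set's frame. 0: open, arm along its pipe, pointing to the set's +x (back); pi/2: fully shut, arm across its pipe, pointing to -y (right, outward). Shuts clockwise from above. Starts at 0 to 0.15 rad. Solid stops at 0 and pi/2.
- bypass_lever_tip (a point): Centre of the bypass lever's black sleeve: 56 mm long (41 to 97 mm from the stem axis), 15 wide, 13 high, 95.5 to 108.5 mm above the table. This point: 75 mm from the stem axis, 102 mm up, moving with the lever. Pushing here takes about 5 N; the lever stays where it is left.
- inlet_lever_tip (a point): Centre of the inlet lever's black sleeve: 56 mm long (41 to 97 mm from the stem axis), 15 wide, 13 high, 95.5 to 108.5 mm above the table. This point: 75 mm from the stem axis, 102 mm up, moving with the lever. Pushing here takes about 5 N; the lever stays where it is left.
- outlet_lever_tip (a point): Centre of the outlet lever's black sleeve: 56 mm long (41 to 97 mm from the stem axis), 15 wide, 13 high, 95.5 to 108.5 mm above the table. This point: 75 mm from the stem axis, 102 mm up, moving with the lever. Pushing here takes about 5 N; the lever stays where it is left.
- spare_cartridge: Spare white cartridge, loose, lying to the right of the set: 62 x 244 x 62 mm, long along its y; origin at the middle of its underside. Leave alone.
- marker: Marker pen, 17 x 135 x 16 mm, loose, lying on the drip plate inside the loop. Leave alone.
- spray: White spray bottle with trigger, 222 mm tall, loose, at the back right. Leave alone.
- tape: Roll of brown tape, 96 mm across, 48 mm high, loose, standing on the drip plate inside the loop (its top 55 mm above the table). Leave alone.

How it is judged:
By the outcome, as a careful person would: the job done as asked, in the order asked, and still so for the second after the job is handed in, with the robot touching nothing.
It also fails if it takes over 72 s, if anything falls off the work surface, if the arm or the gripper's body presses on something with over 40 N, if the wrist force passes 120 N, or if a joint passes its speed limit or range.

## Working session

There is one attempt and no reset: what is moved stays moved. The work goes in short steps, Python scripts to look and compute and a shell command to move; the robot and the scene stay as the last step left them, time stands still between calls to the robot, and variables do not carry over. Pictures are saved under pics/ and viewed, at most 10 in all, crops included, and the job is handed in when it is done.

```bash
mkdir -p pics
cat > h.py <<'E'
import numpy as np,cv2
from workcell import telemetry, grab_frame, calibration, bot, outline_of, landmark_of
def ray(cam,xy,z,c=None):
    c=c or calibration(cam); f=200/np.tan(np.radians(c['fovy'])/2); P=np.array(c['pose'])
    d=P[:3,:3]@np.array([(xy[0]-c['cx'])/f,(xy[1]-c['cy'])/f,1]); o=P[:3,3]
    return (o+d*(z-o[2])/d[2])
def save(n,im): cv2.imwrite('pics/'+n+'.png',im[:,:,::-1])
E
python3 - <<'E'
from h import *
s=telemetry.observe(); print({k:np.round(v,3) for k,v in s.items()})
for cam in ('scene','top'):
    im=grab_frame(cam); save(cam,im); c=calibration(cam); print(cam,np.round(c['pose'],2).tolist())
    for l,z in (('filter_set',0),('filter_set_loop',.05),('bypass_lever_tip',.102),('inlet_lever_tip',.102),('outlet_lever_tip',.102),('spare_cartridge',0),('spray',0),('tape',0)):
        for d in landmark_of(l,cam)[:2]: print(l,round(d['score'],2),np.round(d['xy'],0),np.round(ray(cam,d['xy'],z),3))
E
```

```text
{'clock': np.float64(0.0), 'qpos': array([-1.412,  0.522, -0.036,  1.6  ,  0.021,  1.021, -0.113]), 'qd': array([-0.001, -0.001, -0.   ,  0.001,  0.001, -0.001, -0.001]), 'joint_efforts': array([-1.0000e-03, -9.2711e+01,  1.9790e+00, -3.6993e+01,  1.8000e-02,
        8.0000e-03,  0.0000e+00]), 'position': array([0.142, 0.608, 0.231]), 'tool_rot': array([-3.14 ,  0.   ,  2.913]), 'force': array([ 0.353, -0.74 ,  0.01 ]), 'moment': array([-0.023,  0.009, -0.076]), 'finger_force': np.float64(0.0), 'grip_width': np.float64(0.085)}
scene [[0.9, -0.24, 0.36, 0.07], [-0.43, -0.53, 0.73, -1.07], [0.02, -0.81, -0.58, 0.87], [0.0, 0.0, 0.0, 1.0]]
filter_set 0.65 [305. 208.] [ 0.532 -0.006 -0.   ]
filter_set_loop 0.67 [299. 192.] [0.52  0.005 0.05 ]
bypass_lever_tip 0.63 [301. 181.] [ 0.518 -0.016  0.102]
inlet_lever_tip 0.48 [240. 161.] [0.399 0.151 0.102]
outlet_lever_tip 0.77 [363. 199.] [ 0.632 -0.162  0.102]
outlet_lever_tip 0.72 [346. 317.] [ 0.408 -0.494  0.102]
spare_cartridge 0.84 [348. 316.] [ 0.458 -0.418  0.   ]
spray 0.67 [431. 303.] [ 0.65  -0.462  0.   ]
tape 0.81 [322. 221.] [ 0.55  -0.084 -0.   ]
top [[0.02, -1.0, 0.07, 0.46], [-1.0, -0.02, -0.01, -0.09], [0.01, -0.06, -1.0, 1.32], [0.0, 0.0, 0.0, 1.0]]
filter_set 0.61 [210. 236.] [0.414 0.194 0.   ]
filter_set 0.15 [282. 194.] [0.531 0.003 0.   ]
filter_set_loop 0.93 [280. 196.] [0.523 0.003 0.05 ]
filter_set_loop 0.24 [284. 201.] [ 0.509 -0.007  0.05 ]
bypass_lever_tip 0.54 [282. 193.] [ 0.527 -0.004  0.102]
bypass_lever_tip 0.46 [313. 185.] [ 0.548 -0.083  0.102]
inlet_lever_tip 0.64 [283. 192.] [ 0.529 -0.008  0.102]
inlet_lever_tip 0.59 [350. 155.] [ 0.627 -0.174  0.102]
outlet_lever_tip 0.46 [348. 154.] [ 0.628 -0.17   0.102]
spare_cartridge 0.74 [434. 229.] [ 0.442 -0.413  0.   ]
tape 0.88 [316. 190.] [ 0.543 -0.091  0.   ]
tape 0.36 [281. 194.] [0.53  0.004 0.   ]
```

View pics/scene.png

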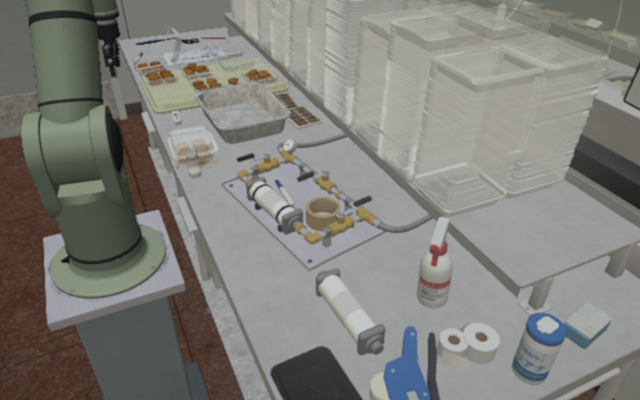

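View pics/top.png

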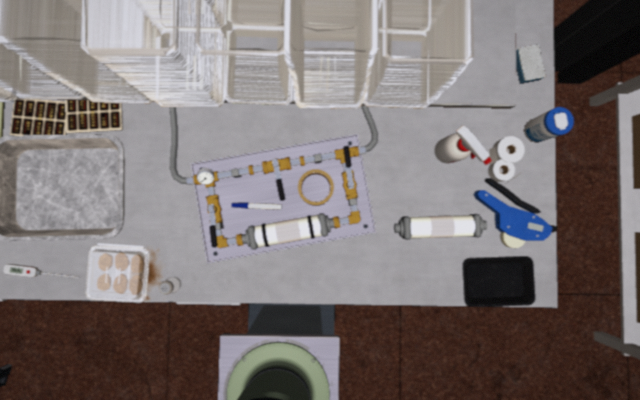

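The views show the set turned slightly. In the top view the black sleeves are at about (281,189) for the bypass, (213,236) for the inlet and (348,156) for the outlet. The gauge is at (205,177). I'll refine these from the dark blobs.

Run:
```python
from h import *
im=cv2.imread('pics/top.png'); g=im.max(2)
W={}
for n,(x,y) in dict(byp=(281,189),inl=(213,236),out=(348,156)).items():
    w=g[y-20:y+20,x-14:x+14]; m=(w<75).astype(np.uint8)
    k,l,st,ce=cv2.connectedComponentsWithStats(m); 
    i=1+np.argmax(st[1:,4]); ys,xs=np.where(l==i); p=np.c_[xs+x-14,ys+y-20]
    wp=np.array([ray('top',q,.1085)[:2] for q in p]); c=wp.mean(0); u,s,v=np.linalg.svd(wp-c); 
    pr=(wp-c)@v[0]
    W[n]=c; print(n,st[i],p.mean(0),c.round(4),'dir deg',np.degrees(np.arctan2(v[0][1],v[0][0])).round(1),'len',np.ptp(pr).round(3))
a,b=ray('top',(215,254),.006),ray('top',(366,226),.006); print('bolts',a,b,'yaw',np.degrees(np.arctan2(-(b-a)[0]*-1,(a-b)[1])))
print('gauge',ray('top',(205,177),.115),'shelf edge',ray('top',(300,104),.0),ray('top',(300,104),.2))
t=cv2.resize(im[120:280,170:400],None,fx=3.4,fy=3.4,interpolation=cv2.INTER_CUBIC); cv2.imwrite('pics/topz.png',t)
```

```text
byp [10 10  8 21 91] [280.14285714 189.40659341] [ 0.5358 -0.0007] dir deg -167.0 len 0.051
inl [ 11  10   7  21 100] [213.16 235.87] [0.4174 0.1629] dir deg -171.9 len 0.05
out [10 11  7 20 95] [346.84210526 156.22105263] [ 0.6225 -0.1668] dir deg -171.7 len 0.049
bolts [0.36545089 0.17766036 0.006     ] [ 0.44701875 -0.22792194  0.006     ] yaw 11.371233960934756
gauge [0.5631345 0.1862811 0.115    ] shelf edge [ 0.78001278 -0.0426586   0.        ] [ 0.73119759 -0.04936063  0.2       ]
```

View pics/topz.png

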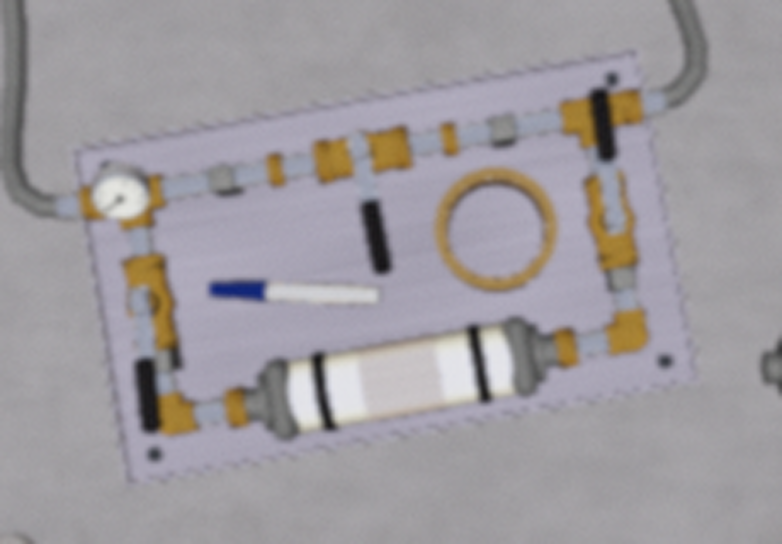

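```bash
cat >> h.py <<'E'
from scipy.spatial.transform import Rotation as Ro
O=np.array([.520,-.001]); Y=np.radians(11.4)
rot=lambda a:np.array([[np.cos(a),-np.sin(a)],[np.sin(a),np.cos(a)]])
w=lambda x,y:O+rot(Y)@np.array([x,y])
# stem, direction at 0 (world), sign, tool yaw - lever angle
L={'byp':(w(.085,0),Y+np.pi,1,-np.pi/2),'inl':(w(0,.18),Y+np.pi,-1,-np.pi/2),'out':(w(0,-.18),Y,-1,np.pi/2)}
def pose(n,q,d=.0185,r=.074,z=.089):
    s,a,sg,off=L[n]; f=a+sg*q; rho=np.array([np.cos(f),np.sin(f)]); t=sg*np.array([-rho[1],rho[0]])
    return np.r_[s+r*rho-d*t,z],f+off
def rel(n,q,N=1,**k):
    "tool-frame rows to reach pose(n,q) from the measured pose"
    s=telemetry.observe(); p,yaw=pose(n,q,**k); R=Ro.from_euler('xyz',s['tool_rot'])
    R1=Ro.from_euler('xyz',[np.pi,0,yaw]); v=(R.inv()*R1).as_rotvec()
    print('t',round(s['clock'],2),'pos',s['position'].round(4),'yaw',np.degrees(s['tool_rot'][2]).round(1),'F',s['force'].round(1),'-> ',p.round(4),np.degrees(yaw).round(1),'q7',s['qpos'][6].round(2))
    pos=s['position']
    print('total unturned shift',R.inv().apply(p-pos).round(4),'rotvec',v.round(3),'after turn shift',R1.inv().apply(p-pos).round(4))
E
python3 -c "
from h import *
rel('byp',0,d=.045,z=.231)"
```

```text
t 0.9 pos [0.1418 0.6087 0.2313] yaw 166.9 F [ 0.3 -0.4  0.1] ->  [0.5219 0.0453 0.231 ] 101.4 q7 -0.11
total unturned shift [-4.980e-01 -4.625e-01  3.000e-04] rotvec [-0.     0.     1.143] after turn shift [-6.274e-01  2.612e-01  3.000e-04]
```

```bash
python3 -m inch '[[-0.03,-0.028,0,0,0,0,1],[-0.03,-0.028,0,0,0,0,1],[-0.03,-0.028,0,0,0,0,1],[-0.03,-0.028,0,0,0,0,1],[-0.03,-0.028,0,0,0,0,1]]' 20
python3 -m inch '[[-0.03,-0.028,0,0,0,0,1],[-0.03,-0.028,0,0,0,0,1],[-0.03,-0.028,0,0,0,0,1],[-0.03,-0.028,0,0,0,0,1],[-0.03,-0.028,0,0,0,0,1]]'
python3 -m inch '[[-0.03,-0.028,0,0,0,0,1],[-0.03,-0.028,0,0,0,0,1],[-0.03,-0.028,0,0,0,0,1],[-0.03,-0.028,0,0,0,0,1],[-0.03,-0.028,0,0,0,0,1]]'
python3 -m inch '[[0,0,0,0,0,0.14,1],[0,0,0,0,0,0.14,1],[0,0,0,0,0,0.14,1],[0,0,0,0,0,0.14,1],[0,0,0,0,0,0.14,1]]'
python3 -m inch '[[0,0,0,0,0,0.14,1],[0,0,0,0,0,0.14,1],[0,0,0,0,0,0.14,1],[0,0,0,0,0,0,1]]'
python3 -c "
from h import *
rel('byp',0,d=.045,z=.231)"
```

```text
clock: 1.4
position: [0.2568, 0.4369, 0.2315]
tool_rot: [3.141, 0.0, 2.913]
force: [0.8, -0.0, 0.2]
grip_width: 0.0121
finger_force: 0.0
clock: 1.9
position: [0.3712, 0.2665, 0.2316]
tool_rot: [3.141, 0.0, 2.913]
force: [1.0, 1.2, 0.6]
grip_width: -0.0002
finger_force: 0.0
clock: 2.4
position: [0.4856, 0.0961, 0.2315]
tool_rot: [3.141, 0.0, 2.913]
force: [1.7, 0.8, -0.4]
grip_width: -0.0
finger_force: 0.0
clock: 2.9
position: [0.4848, 0.0976, 0.2314]
tool_rot: [3.141, 0.0, 2.207]
force: [0.4, -0.1, 0.2]
grip_width: -0.0001
finger_force: 0.0
clock: 3.3
position: [0.4848, 0.0977, 0.2313]
tool_rot: [3.142, 0.0, 1.79]
force: [0.7, 0.4, -0.7]
grip_width: 0.0001
finger_force: 0.0
t 3.3 pos [0.4848 0.0977 0.2313] yaw 102.6 F [ 0.7  0.4 -0.7] ->  [0.5219 0.0453 0.231 ] 101.4 q7 0.08
total unturned shift [-0.0593  0.0248  0.0003] rotvec [0.    0.    0.021] after turn shift [-0.0588  0.026   0.0003]
```

```bash
python3 -m inch '[[-0.03,0.013,0,0,0,0.02,1],[-0.029,0.013,0,0,0,0,1],[0,0,0.04,0,0,0,1],[0,0,0,0,0,0,1]]'
python3 - <<'E'
from h import *
rel('byp',0,d=.045,z=.089)
c=calibration('wrist'); im=grab_frame('wrist'); 
f=200/np.tan(np.radians(c['fovy'])/2); P=np.linalg.inv(np.array(c['pose']))
def px(p): q=P[:3,:3]@p+P[:3,3]; return (int(q[0]/q[2]*f+c['cx']),int(q[1]/q[2]*f+c['cy']))
im=np.ascontiguousarray(im)
for n in L:
    s,a,sg,_=L[n]
    for q in (0,.1):
        e=[px(np.r_[s+r*np.array([np.cos(a+sg*q),np.sin(a+sg*q)]),.1085]) for r in (.041,.097)]
        print(n,e); cv2.line(im,*e,(255,0,0) if q==0 else (0,255,0),1)
save('w1',im)
E
```

```text
clock: 3.7
position: [0.5208, 0.0447, 0.1883]
tool_rot: [-3.136, 0.0, 1.776]
force: [-0.5, 0.9, 0.2]
grip_width: 0.0001
finger_force: 0.0
t 3.7 pos [0.5208 0.0447 0.1883] yaw 101.7 F [-0.5  0.9  0.2] ->  [0.5219 0.0453 0.089 ] 101.4 q7 0.24
total unturned shift [0.0004 0.0017 0.0993] rotvec [-0.005  0.     0.006] after turn shift [0.0004 0.0011 0.0993]
byp [(359, 256), (292, 255)]
byp [(359, 260), (293, 266)]
inl [(244, 10), (161, 9)]
inl [(244, 3), (160, -6)]
out [(348, 420), (404, 420)]
out [(348, 423), (403, 428)]
```

View pics/w1.png

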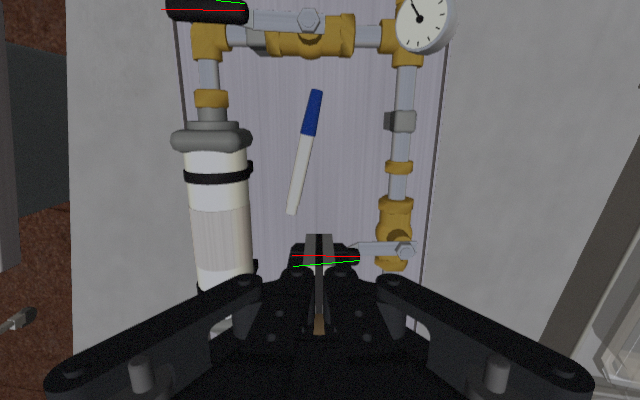

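The predicted sleeve lines lie on the sleeves: the bypass at cols 290–360, row 256, and the inlet at the top left. I'll go down on the bypass lever's left side.

```bash
python3 -m inch '[[0,0.001,0.04,0,0,0,1],[0,0,0.04,0,0,0,1],[0,0,0.018,0,0,0,1],[0,0,0,0,0,0,1]]'
python3 -m inch '[[-0.012,0,0,0,0,0,1],[-0.012,0,0,0,0,0,1],[0,0,0,0,0,0,1]]'
python3 -m inch '[[-0.0075,-0.0015,0,0,0,-0.1,1],[-0.0075,-0.0015,0,0,0,-0.1,1],[-0.0075,-0.0015,0,0,0,-0.1,1],[0,0,0,0,0,0,1]]'
python3 -c "
from h import *
rel('byp',.3)
save('w2',grab_frame('wrist'))"
```

```text
clock: 4.15
position: [0.5228, 0.0462, 0.0927]
tool_rot: [-3.139, -0.0, 1.776]
force: [-1.2, -0.5, 0.9]
grip_width: -0.0002
finger_force: 0.0
clock: 4.45
position: [0.5295, 0.0198, 0.0949]
tool_rot: [3.139, 0.001, 1.771]
force: [-0.9, 0.6, -0.1]
grip_width: -0.0001
finger_force: 0.0
clock: 4.85
position: [0.5311, -0.0015, 0.0942]
tool_rot: [3.14, 0.0, 2.074]
force: [0.4, -0.1, 0.2]
grip_width: -0.0003
finger_force: 0.0
t 4.85 pos [ 0.5311 -0.0015  0.0942] yaw 118.8 F [ 0.4 -0.1  0.2] ->  [ 0.5295 -0.0034  0.089 ] 118.6 q7 0.62
total unturned shift [-0.0008 -0.0024  0.0052] rotvec [0.001 0.    0.004] after turn shift [-0.0009 -0.0023  0.0052]
```

View pics/w2.png

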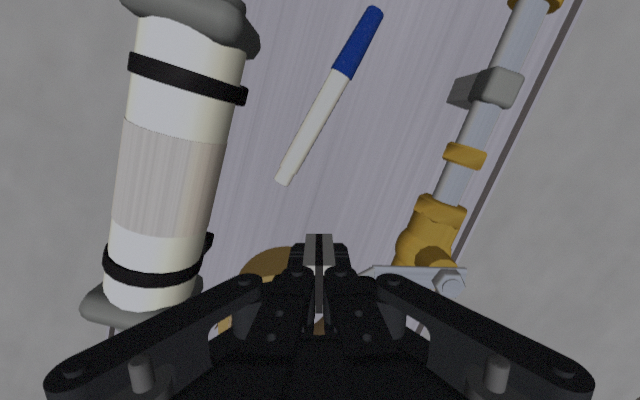

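The lever plate near (410,268) is still square to the fingers, so the lever is moving with them. I'll correct the height and keep pushing.

```bash
python3 -m inch '[[-0.0075,-0.003,0.0025,0,0,-0.1,1],[-0.0075,-0.003,0.0025,0,0,-0.1,1],[-0.0075,-0.0015,0,0,0,-0.1,1],[-0.0075,-0.0015,0,0,0,-0.1,1],[-0.0075,-0.0015,0,0,0,-0.1,1]]'
python3 -c "
from h import *
rel('byp',.8)"
```

```text
clock: 5.4
position: [0.5458, -0.0353, 0.0884]
tool_rot: [-3.141, -0.001, 2.574]
force: [-5.2, 0.8, 2.5]
grip_width: 0.0001
finger_force: 2.5
t 5.4 pos [ 0.5458 -0.0353  0.0884] yaw 147.5 F [-5.2  0.8  2.5] ->  [ 0.5477 -0.0364  0.089 ] 147.2 q7 1.05
total unturned shift [-0.0022  0.0001 -0.0006] rotvec [-0.001 -0.001  0.004] after turn shift [-0.0022  0.0001 -0.0006]
```

Tracking well, at about 5 N.

```bash
python3 -m inch '[[-0.0075,-0.0015,0,0,0,-0.1,1],[-0.0075,-0.0015,0,0,0,-0.1,1],[-0.0075,-0.0015,0,0,0,-0.1,1],[-0.0075,-0.0015,0,0,0,-0.1,1],[-0.0075,-0.0015,0,0,0,-0.1,1]]'
python3 -m inch '[[-0.0075,-0.0015,0,0,0,-0.1,1],[-0.0075,-0.0015,0,0,0,-0.1,1],[0,0,0,0,0,0,1]]'
python3 -c "
from h import *
rel('byp',1.5708)"
```

```text
clock: 5.9
position: [0.5778, -0.0564, 0.0884]
tool_rot: [-3.141, -0.002, 3.073]
force: [-4.9, -3.0, 0.9]
grip_width: 0.0004
finger_force: 2.6
clock: 6.2
position: [0.5937, -0.0594, 0.0884]
tool_rot: [-3.141, -0.0, -3.012]
force: [0.2, 0.3, -0.4]
grip_width: 0.0003
finger_force: 0.0
t 6.2 pos [ 0.5937 -0.0594  0.0884] yaw -172.5 F [ 0.2  0.3 -0.4] ->  [ 0.5998 -0.0604  0.089 ] 191.4 q7 1.63
total unturned shift [-0.0059 -0.0018 -0.0006] rotvec [-0.    -0.    -0.069] after turn shift [-0.0058 -0.0022 -0.0006]
```

```bash
python3 -m inch '[[-0.003,-0.001,0,0,0,-0.035,1],[-0.003,-0.001,0,0,0,-0.035,1],[0,0,0,0,0,0,1]]'
for i in 1; do python3 -m inch '[[-0.002,0,0,0,0,0,1],[0,0,0,0,0,0,1]]'; done
python3 -m inch '[[-0.002,0,0,0,0,0,1],[0,0,0,0,0,0,1]]'
```

```text
clock: 6.5
position: [0.5998, -0.0597, 0.0884]
tool_rot: [3.141, 0.0, -2.94]
force: [-1.7, 0.1, 2.0]
grip_width: -0.0003
finger_force: 0.9
clock: 6.7
position: [0.6003, -0.0597, 0.0882]
tool_rot: [3.141, -0.003, -2.942]
force: [-11.1, -0.2, 7.4]
grip_width: -0.0001
finger_force: 5.9
clock: 6.9
position: [0.6005, -0.0597, 0.0881]
tool_rot: [3.141, -0.006, -2.942]
force: [-23.6, -1.9, 17.1]
grip_width: 0.0001
finger_force: 12.1
```

The lever is on its stop: the force climbs with no motion, at the predicted pose. I'll back off, lift and go to the inlet.

```bash
python3 -m inch '[[0.015,0,0,0,0,0,1],[0.015,0,0,0,0,0,1],[0,0,-0.04,0,0,0,1],[0,0,-0.04,0,0,0,1],[0,0,0,0,0,0,1]]'
python3 -c "
from h import *
rel('inl',0,d=.045,z=.16)
im=grab_frame('top'); rel('inl',0,d=.045,z=.16)
cv2.imwrite('pics/t2.png',cv2.resize(im[120:280,170:400,::-1],None,fx=3.4,fy=3.4))"
```

```text
clock: 7.4
position: [0.5769, -0.0652, 0.1733]
tool_rot: [-3.14, 0.008, -2.942]
force: [0.9, -0.1, -0.2]
grip_width: 0.0001
finger_force: 0.0
t 7.4 pos [ 0.5769 -0.0652  0.1733] yaw -168.5 F [ 0.9 -0.1 -0.2] ->  [0.4208 0.1167 0.16  ] 101.4 q7 1.71
total unturned shift [0.117  0.2093 0.012 ] rotvec [0.005 0.008 1.572] after turn shift [ 0.2092 -0.1171  0.0133]
t 7.45 pos [ 0.5759 -0.0651  0.171 ] yaw -168.5 F [0.1 0.3 0.5] ->  [0.4208 0.1167 0.16  ] 101.4 q7 1.71
total unturned shift [0.1159 0.2091 0.0101] rotvec [0.003 0.005 1.572] after turn shift [ 0.2089 -0.1161  0.011 ]
```

View pics/t2.png

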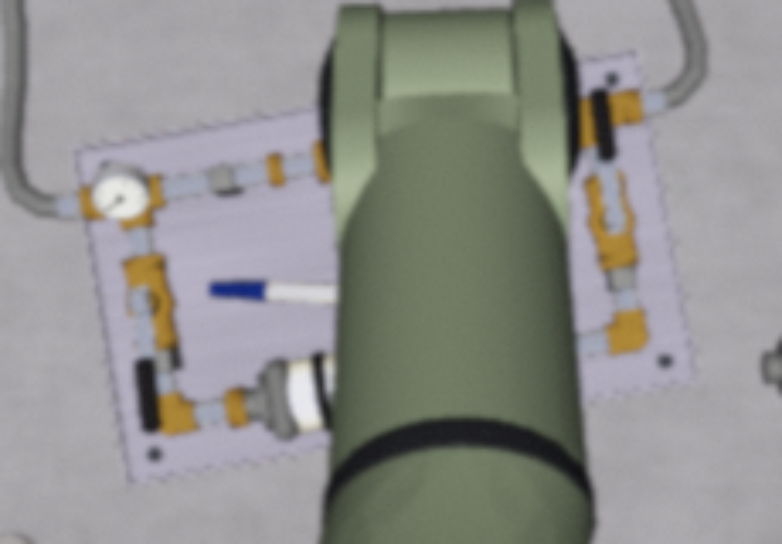

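The arm hides the bypass lever in this view, so I'll recheck it from the inlet.

```bash
python3 -m inch '[[0,0,0,0,0,0.14,1],[0,0,0,0,0,0.14,1],[0,0,0,0,0,0.14,1],[0,0,0,0,0,0.14,1],[0,0,0,0,0,0.14,1]]'
python3 -m inch '[[0,0,0,0,0,0.14,1],[0,0,0,0,0,0.14,1],[0,0,0,0,0,0.14,1],[0,0,0,0,0,0.14,1],[0,0,0,0,0,0.14,1]]'
python3 -m inch '[[0,0,0,0,0,0.14,1],[0.035,-0.02,0,0,0,0.03,1],[0.035,-0.02,0,0,0,0,1],[0.035,-0.02,0,0,0,0,1],[0.035,-0.02,0,0,0,0,1]]'
python3 -m inch '[[0.035,-0.02,0,0,0,0,1],[0.034,-0.016,0,0,0,0,1],[0,0,0,0,0,0,1]]'
python3 -c "
from h import *
rel('inl',0,d=.045)
im=grab_frame('top')
cv2.imwrite('pics/t3.png',cv2.resize(im[120:280,170:400,::-1],None,fx=3.4,fy=3.4))"
```

```text
clock: 7.95
position: [0.5741, -0.065, 0.1676]
tool_rot: [-3.141, -0.0, 2.636]
force: [-0.4, -0.9, -0.3]
grip_width: 0.0001
finger_force: 0.0
clock: 8.45
position: [0.5741, -0.0651, 0.1676]
tool_rot: [-3.141, 0.0, 1.936]
force: [-0.6, -0.2, 0.3]
grip_width: 0.0001
finger_force: 0.0
clock: 8.95
position: [0.4656, 0.0561, 0.1677]
tool_rot: [-3.141, 0.0, 1.772]
force: [0.4, 1.2, 0.1]
grip_width: 0.0001
finger_force: 0.0
clock: 9.25
position: [0.4152, 0.1189, 0.1678]
tool_rot: [-3.141, -0.001, 1.777]
force: [0.4, -0.1, -0.1]
grip_width: -0.0003
finger_force: 0.0
t 9.25 pos [0.4152 0.1189 0.1678] yaw 101.8 F [ 0.4 -0.1 -0.1] ->  [0.4208 0.1167 0.089 ] 101.4 q7 -0.05
total unturned shift [-0.0034  0.0051  0.0788] rotvec [-0.001 -0.001  0.008] after turn shift [-0.0032  0.005   0.0788]
```

View pics/t3.png

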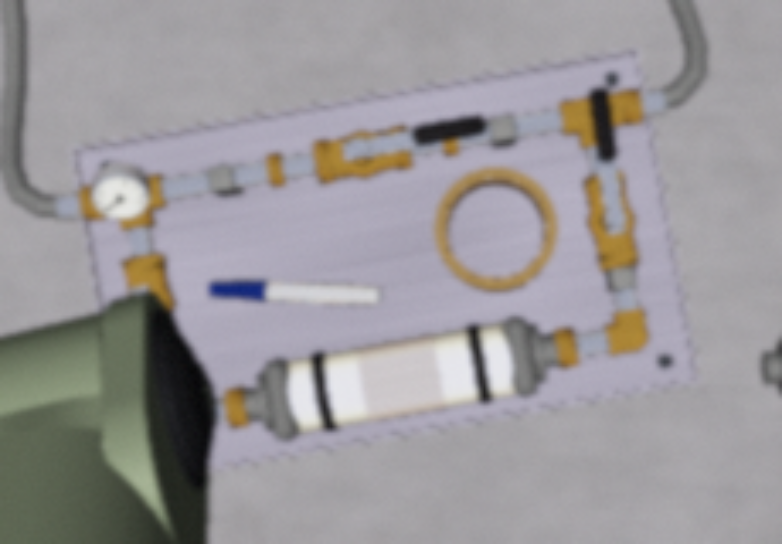

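The bypass sleeve at (450,130) in the crop now lies along its pipe, with the tape and marker unmoved. I'll measure its angle and go down at the inlet.

```bash
cat >> h.py <<'E'
def sleeve(n,q,im):
    s,a,sg,_=L[n]; f=a+sg*q; p=np.r_[s+.069*np.array([np.cos(f),np.sin(f)]),.1085]
    c=calibration('top'); F=200/np.tan(np.radians(c['fovy'])/2); P=np.linalg.inv(np.array(c['pose'])); v=P[:3,:3]@p+P[:3,3]
    x,y=int(v[0]/v[2]*F+c['cx']),int(v[1]/v[2]*F+c['cy'])
    m=(im.max(2)[y-20:y+20,x-20:x+20]<75).astype(np.uint8); k,l,st,ce=cv2.connectedComponentsWithStats(m)
    i=1+np.argmax(st[1:,4]); ys,xs=np.where(l==i)
    W=np.array([ray('top',(X+x-20,Yy+y-20),.1085)[:2] for X,Yy in zip(xs,ys)]); ctr=W.mean(0); d=np.linalg.svd(W-ctr)[2][0]
    d=d*np.sign(d@(ctr-s)); e=ctr-s
    g=lambda u:round(float((sg*(np.arctan2(u[1],u[0])-a)+np.pi)%(2*np.pi)-np.pi),3)
    print(n,'px',(x,y),'n',len(xs),'angle by axis',g(d),'by centre',g(e),'r',np.hypot(*e).round(3))
E
python3 -c "
from h import *
im=grab_frame('top'); sleeve('byp',1.5708,im); sleeve('out',.1,im)
im=cv2.imread('pics/top.png'); sleeve('byp',.05,im); sleeve('inl',.05,im)"
python3 -m inch '[[-0.003,0.005,0.03,0,0,0,1],[0,0,0.03,0,0,0,1],[0,0,0.018,0,0,0,1],[0,0,0,0,0,0,1]]'
python3 -c "
from h import *
rel('inl',0)"
```

```text
byp px (301, 157) n 93 angle by axis 1.563 by centre 1.557 r 0.07
out px (348, 155) n 95 angle by axis 0.054 by centre 0.041 r 0.068
byp px (280, 189) n 91 angle by axis 0.029 by centre 0.041 r 0.069
inl px (212, 236) n 100 angle by axis 0.058 by centre 0.014 r 0.068
clock: 9.75
position: [0.4227, 0.112, 0.0883]
tool_rot: [-3.138, 0.001, 1.771]
force: [-0.2, 0.2, 0.5]
grip_width: -0.0002
finger_force: 0.0
t 9.75 pos [0.4227 0.112  0.0883] yaw 101.5 F [-0.2  0.2  0.5] ->  [0.4155 0.1427 0.089 ] 101.4 q7 0.03
total unturned shift [ 0.0315 -0.0009 -0.0007] rotvec [-0.003  0.001  0.001] after turn shift [ 0.0315 -0.001  -0.0007]
```

Bypass reads about 1.56, fully open. Now the inlet push.

```bash
python3 -m inch '[[0.015,0,0,0,0,0,1],[0.014,0,0,0,0,0,1],[0,0,0,0,0,0,1]]'
python3 -m inch '[[0.0075,-0.0015,0,0,0,0.1,1],[0.0075,-0.0015,0,0,0,0.1,1],[0.0075,-0.0015,0,0,0,0.1,1],[0.0075,-0.0015,0,0,0,0.1,1],[0.0075,-0.0015,0,0,0,0.1,1]]'
python3 -c "
from h import *
rel('inl',.5)"
```

```text
clock: 10.05
position: [0.4179, 0.1428, 0.091]
tool_rot: [3.141, -0.0, 1.773]
force: [-0.3, -0.9, 0.0]
grip_width: -0.0001
finger_force: 0.0
clock: 10.55
position: [0.4105, 0.1779, 0.091]
tool_rot: [3.141, 0.0, 1.267]
force: [1.1, -5.6, 0.9]
grip_width: -0.0002
finger_force: 2.4
t 10.55 pos [0.4105 0.1779 0.091 ] yaw 72.6 F [ 1.1 -5.6  0.9] ->  [0.4083 0.1797 0.089 ] 72.8 q7 -0.46
total unturned shift [ 0.0011 -0.0027  0.002 ] rotvec [ 0.001  0.    -0.003] after turn shift [ 0.0011 -0.0027  0.002 ]
```

```bash
python3 -m inch '[[0.0075,-0.003,0.001,0,0,0.1,1],[0.0075,-0.0025,0.001,0,0,0.1,1],[0.0075,-0.0015,0,0,0,0.1,1],[0.0075,-0.0015,0,0,0,0.1,1],[0.0075,-0.0015,0,0,0,0.1,1]]'
python3 -m inch '[[0.0075,-0.0015,0,0,0,0.1,1],[0.0075,-0.0015,0,0,0,0.1,1],[0.0075,-0.0015,0,0,0,0.1,1],[0.0075,-0.0015,0,0,0,0.1,1],[0,0,0,0,0,0,1]]'
python3 -c "
from h import *
rel('inl',1.5708)"
```

```text
clock: 11.05
position: [0.4191, 0.215, 0.0889]
tool_rot: [-3.142, 0.0, 0.767]
force: [-1.8, -3.9, 1.5]
grip_width: -0.0003
finger_force: 2.3
clock: 11.55
position: [0.4404, 0.2379, 0.0888]
tool_rot: [3.141, -0.001, 0.37]
force: [0.2, 0.3, 0.0]
grip_width: -0.0001
finger_force: 0.0
t 11.55 pos [0.4404 0.2379 0.0888] yaw 21.2 F [0.2 0.3 0. ] ->  [0.4517 0.2443 0.089 ] 11.4 q7 -1.19
total unturned shift [ 0.0128 -0.0019 -0.0002] rotvec [ 0.    -0.001  0.172] after turn shift [ 0.0123 -0.0041 -0.0002]
```

```bash
python3 -m inch '[[0.006,-0.001,0,0,0,0.085,1],[0.006,-0.001,0,0,0,0.085,1],[0,0,0,0,0,0,1]]'
python3 -m inch '[[0.002,0,0,0,0,0,1],[0,0,0,0,0,0,1]]'
python3 -m inch '[[0.002,0,0,0,0,0,1],[0,0,0,0,0,0,1]]'
python3 -c "
from h import *
rel('inl',1.5708)"
```

```text
clock: 11.85
position: [0.4506, 0.2437, 0.0886]
tool_rot: [-3.142, -0.0, 0.204]
force: [0.3, 0.2, 0.5]
grip_width: 0.0
finger_force: 0.0
clock: 12.05
position: [0.4521, 0.244, 0.0885]
tool_rot: [-3.141, 0.0, 0.205]
force: [-3.0, 0.8, 2.3]
grip_width: -0.0001
finger_force: 1.4
clock: 12.25
position: [0.4531, 0.2443, 0.0882]
tool_rot: [-3.141, 0.002, 0.204]
force: [-9.9, -1.8, 7.3]
grip_width: -0.0002
finger_force: 4.9
t 12.25 pos [0.4531 0.2443 0.0882] yaw 11.7 F [-9.9 -1.8  7.3] ->  [0.4517 0.2443 0.089 ] 11.4 q7 -1.32
total unturned shift [-0.0014 -0.0003 -0.0008] rotvec [-0.     0.002  0.005] after turn shift [-0.0014 -0.0003 -0.0008]
```

```bash
python3 -m inch '[[0.002,0,0,0,0,0,1],[0,0,0,0,0,0,1]]'
python3 -m inch '[[-0.015,0,0,0,0,0,1],[-0.015,0,0,0,0,0,1],[0,0,-0.04,0,0,0,1],[0,0,-0.04,0,0,0,1],[0,0,0,0,0,0,1]]'
python3 -m inch '[[0,0,0,0,0,-0.14,1],[0,0,0,0,0,-0.14,1],[0,0,0,0,0,-0.14,1],[0,0,0,0,0,-0.14,1],[0,0,0,0,0,-0.14,1]]'
python3 -m inch '[[0,0,0,0,0,-0.14,1],[0,0,0,0,0,-0.14,1],[0,0,0,0,0,-0.14,1],[0,0,0,0,0,-0.14,1],[0,0,0,0,0,-0.14,1]]'
python3 -m inch '[[0,0,0,0,0,-0.14,1],[0,0,0,0,0,-0.03,1],[0,0,0,0,0,0,1]]'
python3 -c "
from h import *
rel('out',0,d=.045,z=.165)"
```

```text
clock: 12.45
position: [0.4533, 0.2444, 0.088]
tool_rot: [-3.141, 0.006, 0.204]
force: [-22.2, -3.0, 16.1]
grip_width: -0.0
finger_force: 10.9
clock: 12.95
position: [0.4287, 0.2396, 0.1721]
tool_rot: [-3.139, -0.006, 0.203]
force: [0.0, -0.6, -0.4]
grip_width: -0.0001
finger_force: 0.0
clock: 13.45
position: [0.427, 0.239, 0.1682]
tool_rot: [3.141, -0.001, 0.91]
force: [-0.6, 0.4, -0.0]
grip_width: 0.0004
finger_force: 0.0
clock: 13.95
position: [0.427, 0.2391, 0.1683]
tool_rot: [3.141, -0.0, 1.61]
force: [0.6, 0.1, 0.2]
grip_width: -0.0002
finger_force: 0.0
clock: 14.25
position: [0.4269, 0.239, 0.1683]
tool_rot: [3.141, -0.0, 1.77]
force: [-0.1, 0.2, -0.3]
grip_width: -0.0001
finger_force: 0.0
t 14.25 pos [0.4269 0.239  0.1683] yaw 101.4 F [-0.1  0.2 -0.3] ->  [ 0.6192 -0.1187  0.165 ] 101.4 q7 -0.19
total unturned shift [-0.3887  0.1176  0.0032] rotvec [ 0.    -0.     0.001] after turn shift [-0.3886  0.1178  0.0033]
```

```bash
python3 -m inch '[[-0.04,0.012,0,0,0,0,1],[-0.04,0.012,0,0,0,0,1],[-0.04,0.012,0,0,0,0,1],[-0.04,0.012,0,0,0,0,1],[-0.04,0.012,0,0,0,0,1]]'
python3 -m inch '[[-0.04,0.012,0,0,0,0,1],[-0.04,0.012,0,0,0,0,1],[-0.04,0.012,0,0,0,0,1],[-0.04,0.012,0,0,0,0,1],[-0.029,0.01,0,0,0,0,1]]'
python3 -m inch '[[0,0,0,0,0,0,1]]'
python3 -c "
from h import *
rel('out',0,d=.045)
im=grab_frame('top'); sleeve('inl',1.5708,im); sleeve('byp',1.5708,im)
cv2.imwrite('pics/t4.png',cv2.resize(im[120:280,170:400,::-1],None,fx=3.4,fy=3.4))"
```

```text
clock: 14.75
position: [0.5262, 0.0537, 0.1683]
tool_rot: [3.141, 0.0, 1.769]
force: [0.4, 0.3, -0.3]
grip_width: 0.0002
finger_force: 0.0
clock: 15.25
position: [0.6209, -0.1212, 0.1682]
tool_rot: [-3.142, 0.001, 1.768]
force: [-0.4, 0.4, -0.6]
grip_width: 0.0001
finger_force: 0.0
clock: 15.35
position: [0.6212, -0.1229, 0.168]
tool_rot: [3.141, 0.003, 1.765]
force: [-1.2, 0.2, 0.5]
grip_width: -0.0003
finger_force: 0.0
t 15.35 pos [ 0.6212 -0.1229  0.168 ] yaw 101.1 F [-1.2  0.2  0.5] ->  [ 0.6192 -0.1187  0.089 ] 101.4 q7 0.54
total unturned shift [ 0.0046 -0.0011  0.079 ] rotvec [ 0.     0.003 -0.005] after turn shift [ 0.0045 -0.0011  0.079 ]
inl px (181, 213) n 97 angle by axis 1.577 by centre 1.584 r 0.067
byp px (301, 157) n 1 angle by axis 2.943 by centre 1.638 r 0.036
```

View pics/t4.png

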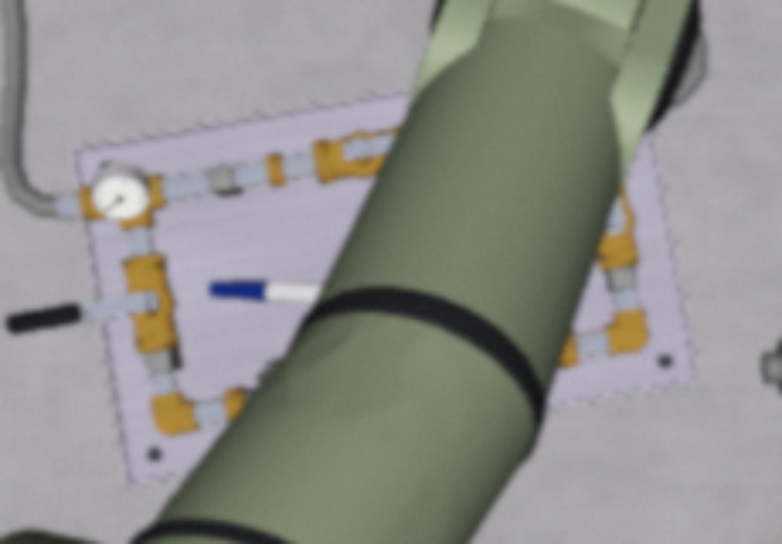

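The inlet sleeve at (43,318) in the crop points outward, reading 1.58. Now the outlet.

```bash
python3 -m inch '[[0.0045,-0.001,0.03,0,0,0,1],[0,0,0.03,0,0,0,1],[0,0,0.018,0,0,0,1],[0,0,0,0,0,0,1]]'
python3 -c "
from h import *
rel('out',0)"
python3 -m inch '[[-0.013,0,0,0,0,0,1],[-0.012,0,0,0,0,0,1],[0,0,0,0,0,0,1]]'
python3 -m inch '[[-0.0075,0.0015,0,0,0,0.1,1],[-0.0075,0.0015,0,0,0,0.1,1],[-0.0075,0.0015,0,0,0,0.1,1],[0,0,0,0,0,0,1]]'
python3 -c "
from h import *
rel('out',.3)"
```

```text
clock: 15.8
position: [0.6169, -0.1126, 0.088]
tool_rot: [-3.138, -0.001, 1.772]
force: [0.0, 0.1, 0.7]
grip_width: -0.0
finger_force: 0.0
t 15.8 pos [ 0.6169 -0.1126  0.088 ] yaw 101.5 F [0.  0.1 0.7] ->  [ 0.6245 -0.1447  0.089 ] 101.4 q7 0.57
total unturned shift [-0.0329  0.001  -0.001 ] rotvec [-0.004 -0.001  0.002] after turn shift [-0.0329  0.0011 -0.001 ]
clock: 16.1
position: [0.624, -0.1415, 0.0916]
tool_rot: [3.14, 0.002, 1.77]
force: [-0.1, -0.2, 0.5]
grip_width: 0.0004
finger_force: 0.0
clock: 16.5
position: [0.6309, -0.1609, 0.091]
tool_rot: [3.14, 0.0, 1.469]
force: [-0.5, 0.4, 0.3]
grip_width: -0.0004
finger_force: 0.0
t 16.5 pos [ 0.6309 -0.1609  0.091 ] yaw 84.2 F [-0.5  0.4  0.3] ->  [ 0.6311 -0.1665  0.089 ] 84.2 q7 0.39
total unturned shift [-0.0056  0.0007  0.002 ] rotvec [ 0.002  0.    -0.   ] after turn shift [-0.0056  0.0007  0.002 ]
```

```bash
python3 -m inch '[[-0.0095,0.0015,0.002,0,0,0.1,1],[-0.0095,0.0015,0,0,0,0.1,1],[-0.0085,0.0015,0,0,0,0.1,1],[-0.0075,0.0015,0,0,0,0.1,1],[-0.0075,0.0015,0,0,0,0.1,1]]'
python3 -c "
from h import *
rel('out',.8)"
python3 -m inch '[[-0.0075,0.0015,0,0,0,0.1,1],[-0.0075,0.0015,0,0,0,0.1,1],[-0.0075,0.0015,0,0,0,0.1,1],[-0.0075,0.0015,0,0,0,0.1,1],[-0.0075,0.0015,0,0,0,0.1,1]]'
python3 -m inch '[[-0.0075,0.0015,0,0,0,0.1,1],[0,0,0,0,0,0,1]]'
python3 -c "
from h import *
rel('out',1.5708)"
```

```text
clock: 17.0
position: [0.6266, -0.2026, 0.089]
tool_rot: [3.14, -0.002, 0.972]
force: [6.2, 2.6, -0.2]
grip_width: -0.0004
finger_force: 2.7
t 17.0 pos [ 0.6266 -0.2026  0.089 ] yaw 55.7 F [ 6.2  2.6 -0.2] ->  [ 0.6271 -0.204   0.089 ] 55.6 q7 0.05
total unturned shift [-0.0009  0.0012  0.0001] rotvec [ 0.002 -0.002  0.002] after turn shift [-0.0009  0.0012  0.    ]
clock: 17.5
position: [0.605, -0.2343, 0.0891]
tool_rot: [3.14, -0.002, 0.471]
force: [4.9, 0.5, -0.8]
grip_width: 0.0001
finger_force: 2.7
clock: 17.7
position: [0.598, -0.2393, 0.0888]
tool_rot: [3.141, -0.0, 0.372]
force: [0.9, 0.2, 0.2]
grip_width: 0.0002
finger_force: 0.0
t 17.7 pos [ 0.598  -0.2393  0.0888] yaw 21.3 F [0.9 0.2 0.2] ->  [ 0.5883 -0.2463  0.089 ] 11.4 q7 -0.35
total unturned shift [-0.0115  0.003  -0.0002] rotvec [ 0.    -0.     0.173] after turn shift [-0.0108  0.0049 -0.0002]
```

```bash
python3 -m inch '[[-0.0055,0.0015,0,0,0,0.085,1],[-0.0055,0.0015,0,0,0,0.085,1],[0,0,0,0,0,0,1]]'
python3 -m inch '[[-0.002,0,0,0,0,0,1],[0,0,0,0,0,0,1]]'
python3 -m inch '[[-0.002,0,0,0,0,0,1],[0,0,0,0,0,0,1]]'
```

```text
clock: 18.0
position: [0.5886, -0.2451, 0.0885]
tool_rot: [-3.141, 0.0, 0.205]
force: [0.2, 0.2, 1.0]
grip_width: 0.0001
finger_force: 0.0
clock: 18.2
position: [0.588, -0.2453, 0.0886]
tool_rot: [3.141, -0.002, 0.208]
force: [7.5, 1.5, -1.4]
grip_width: 0.0
finger_force: 4.1
clock: 18.4
position: [0.5877, -0.2453, 0.0887]
tool_rot: [3.14, -0.005, 0.209]
force: [18.5, 0.6, -7.2]
grip_width: 0.0
finger_force: 9.4
```

On the stop. I'll back off, lift, and swing the arm aside for a last check.

```bash
python3 -m inch '[[0.015,0,0,0,0,0,1],[0.015,0,0,0,0,0,1],[0,0,-0.04,0,0,0,1],[0,0,-0.04,0,0,0,1],[0,0,-0.03,0,0,0,1]]'
python3 -m inch '[[-0.02,-0.04,0,0,0,0,1],[-0.02,-0.04,0,0,0,0,1],[-0.02,-0.04,0,0,0,0,1],[-0.02,-0.04,0,0,0,0,1],[-0.02,-0.04,0,0,0,0,1]]'
python3 -m inch '[[-0.02,-0.04,0,0,0,0,1],[-0.02,-0.04,0,0,0,0,1],[-0.02,-0.04,0,0,0,0,1],[-0.02,-0.04,0,0,0,0,1],[0,0,0,0,0,0,1]]'
python3 -c "
from h import *
im=grab_frame('top'); sleeve('byp',1.5708,im); sleeve('out',1.5708,im); sleeve('inl',1.5708,im)
save('t5',im)"
```

```text
clock: 18.9
position: [0.6141, -0.2406, 0.2005]
tool_rot: [3.141, -0.0, 0.207]
force: [0.3, 0.6, 0.1]
grip_width: -0.0
finger_force: 0.0
clock: 19.4
position: [0.4744, -0.0632, 0.1982]
tool_rot: [-3.141, 0.001, 0.208]
force: [1.2, 1.6, 0.7]
grip_width: 0.0001
finger_force: 0.0
clock: 19.9
position: [0.3748, 0.0664, 0.1982]
tool_rot: [-3.141, 0.002, 0.215]
force: [1.5, -0.0, 0.3]
grip_width: 0.0002
finger_force: 0.0
byp px (301, 157) n 93 angle by axis 1.563 by centre 1.557 r 0.07
out px (377, 177) n 95 angle by axis 1.573 by centre 1.586 r 0.069
inl px (181, 213) n 100 angle by axis 1.575 by centre 1.586 r 0.067
```

View pics/t5.png

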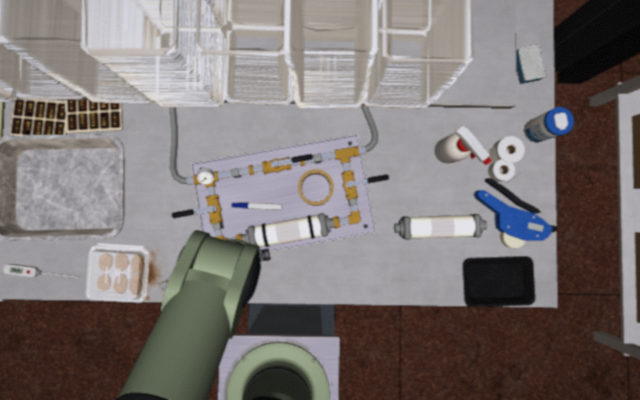

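All three levers are at their stops: bypass at (301,158), inlet at (182,213), outlet at (377,178). The loose things are where they were, and the arm is clear.

```bash
python3 -c "
from h import *
print(bot.job_done())"
```

```text
the job is handed in; nothing more can be done
None
```

The bypass was opened, then the inlet shut, then the outlet shut, each pushed a full quarter turn to its stop; nothing else in the final top view had moved, and the job is handed in.

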